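Put the test load on and hold it

TASK

Start a hardness check on the small hand-lever tester; its reference block already lies on the anvil. First throw the ball-knobbed force selector into the notch marked with two pips, then flip the safety catch on the left of the head right back, and only then pull the load lever forward and down to its stop so that the indenter presses on the block. Finish still holding the lever down at its stop, with the block in place on the anvil and the other things on the bench left where they are.

Things in the scene. Friction and masses are not known exactly. Their poses are not given: they have to be found in the camera images.
- tester: Small grey hand-lever hardness tester fixed to the bench: base 215x165x25, column at the back, head (140x70, z 128 to 198, y -35 to 35) with a round dial in front; selector housing (124x78, 86 high) left of the base, load lever right of the head, safety catch left of it. Origin: on the bench under the base; x to the tester's back, y to its left, z up; offsets below are in this frame, mm.
- selector_knob (a point): Centre of the selector's black ball knob, diameter 30, on an upright 8 mm steel stem; 130 from the selector's pivot. The ball turns freely enough to be pinched from above in any direction.
- selector_pivot (a point): Pivot of the selector, 65 below the middle of the gate plate, inside the housing. The knob swings about it on a radius of 130 both along the gate (tester x) and sideways (tester y).
- two_pip_seat (a point): Knob centre when seated in the two-pip notch. Gate plate (top 86 above the bench), front to back: a wide parking slot, then notches with one, two, three raised pips, each 13 wide for the 8 mm stem, 18 apart. They open to the left (+y) into a lane; the stem is sprung to the right, into the notches.
- selector_throw (a joint): Swing of the selector along the gate, rad: 0 upright, positive to the back (away from the robot). It starts in the parking slot, between -0.57 and -0.37; one pip -0.09, two pips 0.18, three pips 0.43. Light friction, stays where it is.
- selector_side (a joint): Sideways swing of the selector, rad: 0 seated in a notch or the parking slot, growing to the left; it passes the teeth between notches above about 0.16 and stops at 0.20 (knob 26 to the left). A spring returns it to 0: 2 N at the knob when seated, 4 N when fully out.
- safety_catch (a joint): Safety catch, rad: 0 engaged (its nose hooks into the notched disc on the left end of the lever's shaft; the lever is locked but for 0.1 rad of play), 1.0 flipped right back to its stop. Friction keeps it where it is left; about 1 N at the tab moves it.
- catch_tab (a point): Middle of the catch's black thumb tab (9 thick along x, 18 wide along y, 26 high, its top 13 above this point), standing up beside the head; 50 from the catch's pivot and upright when engaged. Pushing it to the back (+x) flips the catch.
- catch_pivot (a point): Point on the catch's hinge axis (parallel to tester y) straight below the engaged tab; 18 to the back of the tester's origin, 53 to the left, 182 up. The catch's nose reaches 42 forward of it, in the plane 45 left of the origin, and rises as the tab goes back.
- load_lever (a joint): Load lever, rad: 0 at rest, 70 degrees above the horizontal, leaning to the front; pulled forward and down it grows to its stop at 1.2 (level, pointing to the front). It drives the indenter down 13.5 mm per rad, onto the block at about 0.67. A spring returns it when let go: 2 to 3 N at the grip at rest, about 10 N at the stop.
- lever_grip (a point): Middle of the lever's black round grip, diameter 22, 85 long, lying along the tester's y on the outer (right) side of the lever arm; 115 from the hinge. The round grip may turn between the fingers while the lever swings.
- lever_hinge (a point): Point on the lever's hinge axis (parallel to tester y; 20 to the front of the tester's origin, 102 to its right, 160 up), level with the middle of the grip along y. The grip swings round it on a radius of 115.
- tester_anvil: Flat anvil on the tester's base below the indenter, 60 across the foot, 35 high; origin at the centre of its underside.
- indenter: Pointed dark steel indenter in the ram below the head; origin at its tip. Its spring lets it give when it presses on the block.
- block_centre (a point): Centre (half-way up) of the round steel reference block, diameter 60, 16 high, lying on the anvil.
- test_block: The same reference block; origin at the centre of its underside.
- spare_block: Bystander: second round steel reference block, diameter 60, 14 high, right of the tester; origin at the centre of its underside (as for all bystanders).
- specimen_a: Bystander: round black mounted specimen, diameter 30, 17 high, in front of the tester.
- specimen_b: Bystander: round dark red mounted specimen, diameter 30, 21 high, in front of the tester.
- tweezers: Bystander: steel tweezers, 122 long, lying in front of the tester.
- caliper: Bystander: digital caliper, 242 long, lying near the front edge of the bench on the left.
- loupe: Bystander: black watchmaker's loupe, diameter 36, 32 high, near the front edge.
- tin: Bystander: round white tin, diameter 70, 29 high, at the right.
Mind the look-alikes: they are no part of the job. Leave any brown or green look-alike of the test_block alone.

How it is judged:
On the way, in this order (a step that is already met when the one before it is completed fails the run):
1. the selector sits in the two-pip notch (value of joint selector_throw between 0.11 and 0.26 rad and value of joint selector_side below 0.06 rad and value of joint safety_catch below 0.3 rad), for 0.3 s.
2. the safety catch is flipped right back, the lever still up (value of joint safety_catch above 0.8 rad and value of joint load_lever below 0.25 rad and value of joint selector_throw between 0.11 and 0.26 rad and value of joint selector_side below 0.06 rad), for 0.2 s.
3. the load lever is pulled to its stop and the indenter presses on the block (value of joint load_lever above 1.1 rad and contact force between indenter and test_block above 8 N), for 0.3 s.
At the end, for the whole second after the job is handed in: Selector in the two-pip notch (0.11 to 0.26 rad, sideways below 0.06), catch beyond 0.8 rad, fingers holding the lever (over 3 N) above 1.1 of 1.2 rad, indenter on the block with over 8 N, block within 8 mm of the anvil's middle, no bystander moved 30 mm (all of step 3 and value of joint selector_throw between 0.11 and 0.26 rad and value of joint selector_side below 0.06 rad and value of joint safety_catch above 0.8 rad and contact force between the fingers and load_lever above 3 N and horizontal distance between test_block and tester_anvil below 0.008 m and distance of each of spare_block, specimen_a, specimen_b, tweezers, caliper, loupe, tin from where it was at the start of the episode below 0.03 m); the arm keeps its last pose, push and grip.
It fails at once if a bystander is moved 30 mm or more (distance of any of spare_block, specimen_a, specimen_b, tweezers, caliper, loupe, tin from where it was at the start of the episode above 0.03 m).
It fails at once if the reference block is shifted off the anvil's middle (horizontal distance between test_block and tester_anvil above 0.015 m).
It also fails if it takes over 64 s, if anything falls off the work surface, if the arm or the gripper's body presses on something with over 40 N, if the wrist force passes 120 N, or if a joint passes its speed limit or range.

ROBOT

A 6-joint arm with a two-finger parallel gripper is mounted at the origin on a cart in front of the work surface, level with it; the furniture and walls round the work are solid. World frame = base frame: x ahead of the robot, y to its left, z up, the work surface at z = 0. Lengths are in m, angles in rad, forces in N, time in s.
With the tool pointing down it reaches from about 0.325 to 1 m from the base axis. Payload 5.1 kg.
Tool frame: the origin (TCP) lies between the finger pads; the fingertips stand 14 mm ahead of it and the grasp point (between the pads) lies 5 mm behind it; z points along the fingers, y is the line along which they close (so a half turn about z gives the same grasp; the last joint's range is limited). The gripper opens to 85 mm and grips with 20 to 120 N. Pads are 22 mm wide; open, the fingers measure 114 mm over their backs; the gripper's body (76 mm by 85 mm) begins 54 mm behind the grasp point. The pads swing forward as they close: fully open they stand 13 mm farther back than shut.
Start: joints at [1.027, 0.124, 1.65, -0, 1.367, -0.083], TCP at [0.289, 0.582, 0.245] pointing down, gripper open.
Joint ranges: [-2.61, 2.61], [-1.02, 2.33], [0.03, 2.71], [-1.35, 4.49], [0.32, 2.68], [-2.91, 2.91]. Speed limits (rad/s): [2.57, 2.57, 3.14, 3.14, 3.14, 3.14].

INTERFACE

Orientations are given as a unit quaternion [w, x, y, z].
In Python, from cell import bot gives the robot as it stands. The module is installed in compiled form; this text tells all that it offers. Calls block until the motion is done:
- bot.move_ptp(position, orientation): joint-space move of the TCP to a pose.
- bot.line_to(position, speed=0.15, orientation=None, stop_force=None): straight line of the TCP; orientation=None keeps the orientation; speed is the mean speed in m/s. With stop_force (N) it stops when the force on the tool has changed by that much, and returns True; else False.
- bot.goto_joints(angles): joint-space move.
- bot.open_gripper() and bot.close_gripper(grasp_force=None): open the fingers fully, or close them until they stop; grasp_force is the grip in N (None keeps the last).
- bot.dwell(seconds).
- bot.solve_ik(position, orientation): joint angles nearest the present ones, or None.
- bot.get_state(): the state.
- bot.capture(name): name is "side" or "top"; returns a dict with "image" (420x560x3 uint8, blue, green, red), "K" (3x3 intrinsics, pixels), "xyz" and "orientation" of the camera in the world. Camera axes: x right, y down, z forward; pixel columns grow to the right and rows downward; lengths in m; the calibration is good to about 2 mm. A picture is of the moment at which its call begins. There is no depth.
A pose or a line that the arm cannot do raises bot.PlanningError and nothing moves.
- bot.job_done(): hands the job in; it is judged then, once.
Trained networks look in a picture, given as the dict that the camera call returned (one of the last four; its "shot" number tells which), for a name from the list of things; names that differ only in an ending like _2 or _b are one class to them, and where a whole thing is asked for, a point or a joint stands for the part that bears it (a point fixed in the world has none). Each returns a list of dicts, best first, with "conf" (0 to 1); they miss things now and then, are a little off and sometimes report something else, mostly with a low value. They report only what shows in the picture. A call takes as long as a camera call. They do not tell look-alikes from the thing itself.
- bot.boxes_of(picture, thing): "extent" ([centre column, centre row, width, height] in pixels, round what is visible of it).
- bot.place_of(picture, thing): "pixel" ([column, row] in pixels: a listed point, or the origin of a listed thing).
The state is a dict: "time": time; "q": joint angles; "joint_velocities": joint speeds; "tau": joint torques, N m; "tool_pos": TCP position; "ee_rot": TCP orientation; "ft_force": force on the tool from outside, world axes, zero at the start; "torque": the same for the moment, N m; "gripper_width": opening from 0.0 (shut) to 1.0 (fully open); "gripper_force": force on a finger pad.
Only numpy, scipy, OpenCV 4.12 (cv2) and the standard library are available. Lean on these libraries where they do the work, as an engineer would, in place of code of your own. Each camera call takes 0.05 s, during which the arm holds its last target. There are 200 camera calls.

## Working session

There is one attempt and no reset: what is moved stays moved. The work goes in short steps, each a Python script; the robot and the scene stay as the last script left them, time stands still between calls to the robot, and variables do not carry over. Pictures are saved under pics/ and viewed, at most 10 in all, crops included, and the job is handed in when it is done.

```bash
mkdir -p pics; cat > h.py <<'E'
import numpy as np, cv2
from scipy.spatial.transform import Rotation as R
from cell import bot
def rot(q): return R.from_quat([q[1],q[2],q[3],q[0]]).as_matrix()
def quat(M):
    q=R.from_matrix(M).as_quat(); return [q[3],q[0],q[1],q[2]]
def ray(p,px):
    d=np.linalg.inv(p["K"])@[px[0],px[1],1]; d=rot(p["orientation"])@d
    return np.array(p["xyz"]),d/np.linalg.norm(d)
def tri(rays):
    A=sum(np.eye(3)-np.outer(d,d) for o,d in rays); b=sum((np.eye(3)-np.outer(d,d))@o for o,d in rays)
    x=np.linalg.solve(A,b); return x,[np.linalg.norm(np.cross(x-o,d)) for o,d in rays]
def proj(p,X):
    c=rot(p["orientation"]).T@(np.array(X)-p["xyz"]); u=np.array(p["K"])@c; return u[:2]/u[2]
E
cat > a.py <<'E'
from h import *
import pickle
P={n:bot.capture(n) for n in("side","top")}
pickle.dump(P,open("p0.pkl","wb"))
for n in P:
    cv2.imwrite(f"pics/{n}0.png",cv2.resize(P[n]["image"],(800,600),interpolation=cv2.INTER_CUBIC)); print(n,np.round(P[n]["xyz"],3),np.round(rot(P[n]["orientation"])[:,2],2))
for t in ["selector_knob","selector_pivot","two_pip_seat","catch_tab","catch_pivot","lever_grip","lever_hinge","tester_anvil","block_centre","test_block","indenter","tester","spare_block","specimen_a","specimen_b","tweezers","caliper","loupe","tin"]:
    r={n:bot.place_of(P[n],t) for n in P}
    s=t+" "+" ".join(n[0]+str([(np.round(x["pixel"]).astype(int).tolist(),round(x["conf"],2)) for x in r[n][:3]]) for n in P)
    if r["side"] and r["top"]:
        x,e=tri([ray(P[n],r[n][0]["pixel"]) for n in P]); s+=f" X{np.round(x,4)} e{np.round(e,4)}"
    print(s)
print(bot.get_state())
E
python3 a.py
```

```text
side [ 0.255 -0.928  0.871] [ 0.18  0.78 -0.6 ]
top [3.480e-01 1.000e-03 1.375e+00] [ 0.11  0.   -0.99]
selector_knob s[([266, 158], 0.6), ([306, 214], 0.39)] t[([180, 215], 0.64), ([267, 178], 0.39)] X[0.4844 0.2594 0.1279] e[0.0011 0.0011]
selector_pivot s[([258, 254], 0.27)] t[([195, 196], 0.91), ([267, 178], 0.2)] X[ 0.5202  0.2849 -0.2226] e[0.0678 0.0678]
two_pip_seat s[] t[([184, 176], 0.81), ([268, 178], 0.62)]
catch_tab s[] t[([206, 154], 0.69)]
catch_pivot s[([325, 152], 0.85)] t[([206, 159], 0.69)] X[0.6272 0.1886 0.1669] e[0.0012 0.0012]
lever_grip s[([309, 157], 0.83)] t[([266, 190], 0.97)] X[0.5345 0.0307 0.2593] e[0.0015 0.0015]
lever_hinge s[([328, 191], 0.63), ([306, 200], 0.29)] t[([266, 179], 0.93)] X[0.5819 0.0324 0.157 ] e[0.0032 0.0032]
tester_anvil s[([304, 214], 0.65)] t[([263, 246], 0.42)] X[0.464  0.0251 0.1158] e[0.0601 0.0601]
block_centre s[([289, 278], 0.97), ([321, 298], 0.87), ([308, 200], 0.61)] t[([327, 208], 0.84), ([300, 229], 0.63)] X[ 0.4828 -0.1314  0.066 ] e[0.0334 0.0334]
test_block s[([323, 300], 0.94), ([289, 279], 0.9), ([307, 201], 0.78)] 
[... 1173 characters left out ...]
01]
{'time': 2.0, 'q': array([ 1.02738518e+00,  1.23798912e-01,  1.65032769e+00, -4.71326609e-06,
        1.36749309e+00, -8.25550846e-02]), 'joint_velocities': array([ 0.00123316, -0.00167128,  0.00148166,  0.00292448, -0.00100402,
       -0.00090846]), 'tau': array([-7.00973760e-05, -4.23581028e+01, -3.65744483e+01, -1.04935029e-04,
        6.03575936e-04,  7.63565424e-06]), 'tool_pos': array([0.28905444, 0.58216771, 0.24530653]), 'ee_rot': array([-1.96730147e-06,  2.28393798e-01,  9.73568833e-01, -1.35753323e-05]), 'ft_force': array([-0.18204115,  0.12710061, -0.03790646]), 'torque': array([ 0.03312942, -0.01594364, -0.02095738]), 'gripper_force': 0.0, 'gripper_width': 1.0018534167199735}
```

```bash
cat > b.py <<'E'
from h import *
import pickle
from scipy.optimize import least_squares
P=pickle.load(open("p0.pkl","rb"))
l=115*np.array([np.cos(np.radians(70)),np.sin(np.radians(70))])
M=[("side",[321,219],[0,0,0]),("top",[236,182],[0,0,0]),("side",[325,152],[18,53,182]),("top",[206,159],[18,53,182]),("top",[206,154],[18,53,232]),
("side",[309,157],[-20-l[0],-102,160+l[1]]),("top",[266,190],[-20-l[0],-102,160+l[1]]),("side",[328,191],[-20,-102,160]),("top",[266,179],[-20,-102,160])]
def W(v,L):
    c,s=np.cos(v[2]),np.sin(v[2]); L=np.array(L)/1000; return [v[0]+c*L[0]-s*L[1],v[1]+s*L[0]+c*L[1],L[2]]
f=lambda v:np.concatenate([proj(P[n],W(v,L))-px for n,px,L in M])
r=least_squares(f,[.6,.125,0],loss="soft_l1",x_scale=[.01,.01,.01]); v=r.x
print(v,np.degrees(v[2]));print(np.round(f(v).reshape(-1,2),1).tolist())
# knob: in tester frame
X=np.array([.4844,.2594,.1279]);c,s=np.cos(v[2]),np.sin(v[2]);d=X-[v[0],v[1],0];print("knob local",c*d[0]+s*d[1],-s*d[0]+c*d[1])
s=P["side"]["image"][110:310,170:430];cv2.imwrite("pics/sc.png",cv2.resize(s,(780,600),interpolation=cv2.INTER_CUBIC))
t=P["top"]["image"][125:295,150:380];cv2.imwrite("pics/tc.png",cv2.resize(t,(800,591),interpolation=cv2.INTER_CUBIC))
E
python3 b.py
```

```text
[ 0.60230022  0.12776985 -0.05872088] -3.36445872480983
[[0.0, -0.6], [-1.0, -1.3], [0.3, -3.5], [2.7, 0.4], [-0.2, 0.8], [0.3, -3.4], [0.1, -2.5], [-3.0, 0.9], [2.1, 0.6]]
knob local -0.12542201188280308 0.12448404548837108
```

View pics/sc.png

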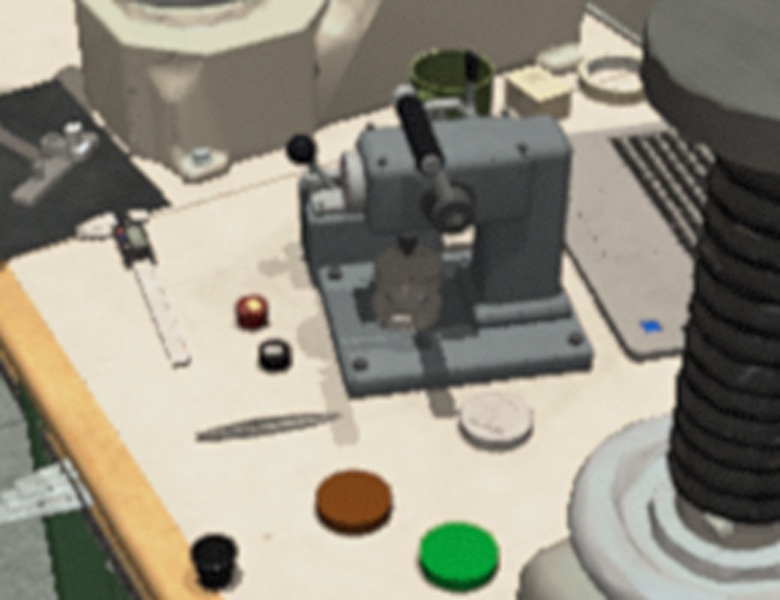

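View pics/tc.png

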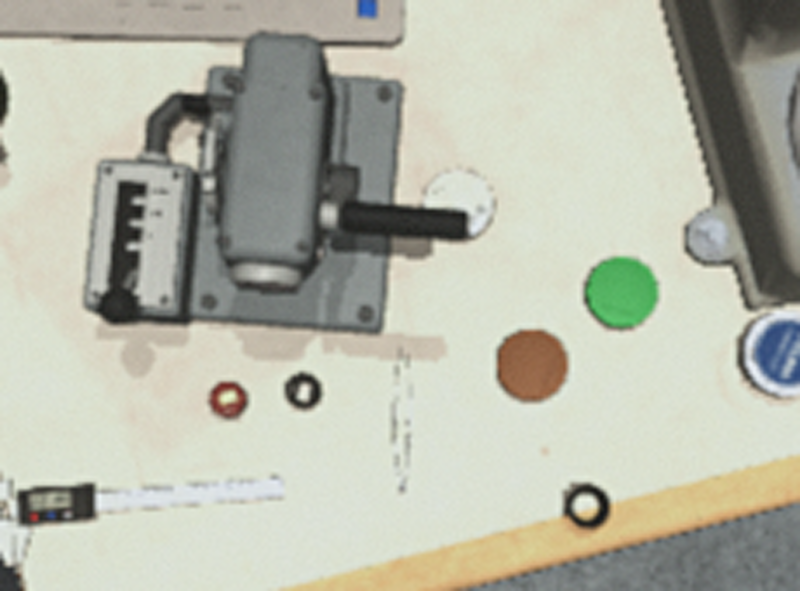

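```bash
cat > c.py <<'E'
from h import *
import pickle,sys
P=pickle.load(open("p0.pkl","rb"))
def onz(p,px,z):
    o,d=ray(p,px); return o+d*(z-o[2])/d[2]
T=P["top"]
fx=lambda u,w:(150+u/3.478,125+w/3.478)
for nm,u,w,z in [("bRR",402,82,.025),("bFR",382,328,.025),("hRL",243,40,.198),("hFL",220,258,.198),("hRR",325,60,.198),("hFR",312,258,.198),("selRL",97,163,.086),("selRR",193,166,.086),("selFL",85,305,.086),("selFR",188,316,.086),("n1",140,269,.086),("n2",140,238,.086),("n3",140,208,.086),("n4",140,189,.086),("knob",120,302,.13),("gL",345,217,.268),("gR",467,225,.268)]:
    print(nm,np.round(onz(T,fx(u,w),z),4))
v=[float(a) for a in sys.argv[1:4]]
def W(L):
    c,s=np.cos(v[2]),np.sin(v[2]); L=np.array(L)/1000; return [v[0]+c*L[0]-s*L[1],v[1]+s*L[0]+c*L[1],L[2]]
pts=[[0,0,0],[18,53,182],[18,53,232],[18,53,245],[-59.3,-102,268],[-20,-102,160],[-70,35,198],[70,35,198]]
out=[]
for n,(y0,y1,x0,x1) in {"side":(115,215,255,375),"top":(135,225,165,285)}.items():
    im=cv2.resize(P[n]["image"][y0:y1,x0:x1],None,fx=6,fy=6,interpolation=cv2.INTER_CUBIC)[:600,:800]
    for i,L in enumerate(pts):
        u=(proj(P[n],W(L))-[x0,y0]+.5)*6; u=tuple(int(a) for a in u)
        cv2.drawMarker(im,u,(0,0,255),cv2.MARKER_CROSS,9,1); cv2.putText(im,str(i),(u[0]+4,u[1]-4),0,.4,(255,0,255),1)
    cv2.imwrite(f"pics/ov_{n}.png",im)
E
python3 c.py 0.601 0.1265 -0.073
```

```text
bRR [0.6934 0.0385 0.025 ]
bFR [0.4864 0.0524 0.025 ]
hRL [0.6794 0.1504 0.198 ]
hFL [0.5181 0.1632 0.198 ]
hRR [0.6649 0.0901 0.198 ]
hFR [0.5188 0.0969 0.198 ]
selRL [0.6097 0.2782 0.086 ]
selRR [0.608  0.2019 0.086 ]
selFL [0.496  0.2839 0.086 ]
selFR [0.4881 0.2026 0.086 ]
n1 [0.525  0.2415 0.086 ]
n2 [0.5497 0.2422 0.086 ]
n3 [0.5738 0.243  0.086 ]
n4 [0.589  0.2434 0.086 ]
knob [0.4935 0.2477 0.13  ]
gL [0.5369 0.0693 0.268 ]
gR [ 0.5322 -0.0136  0.268 ]
```

View pics/ov_side.png

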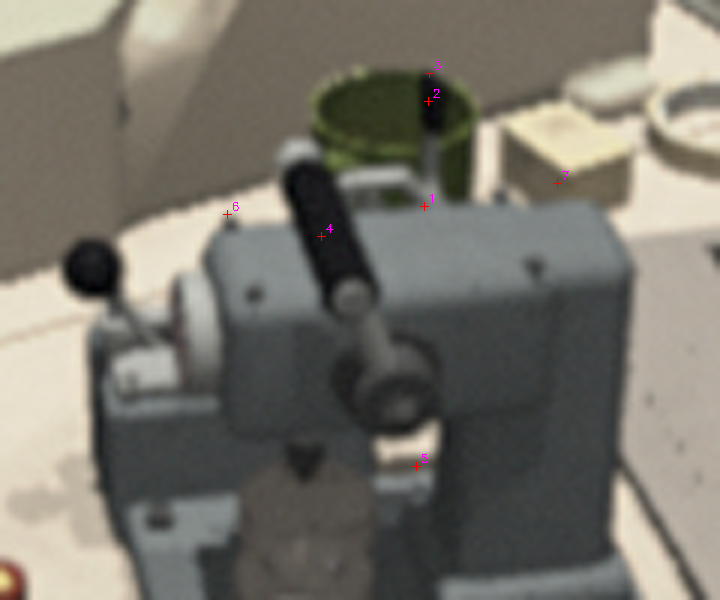

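View pics/ov_top.png

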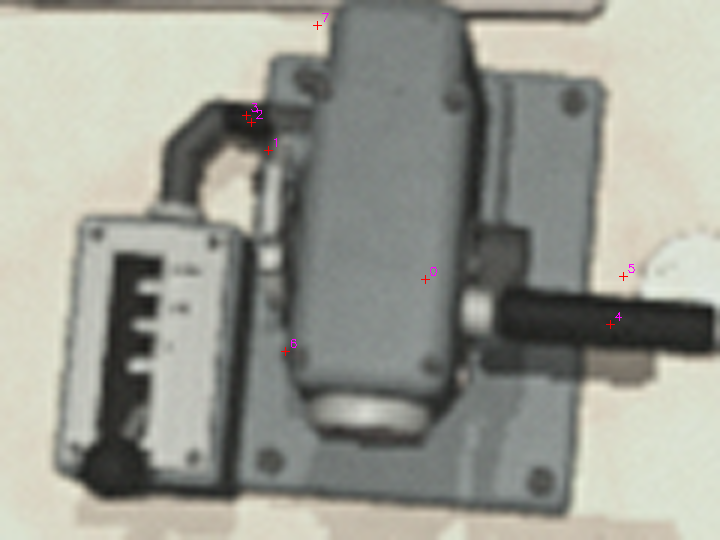

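The pictures show the knob at full-frame side (270,160) and top (184,213). The tab is at side (327,132) and the grip at side (309.5,153), top (266,188.5). The two-pip notch is at top row 186. My tester model projects to within about 1 px of these.

Look-alikes: a brown disc at side (288,276) and a green one at (323,295) lie on the bench. The real steel block is under the indenter at about (305,214), and I touch none of the three.

```bash
cat >> h.py <<'E'
YAW=-0.069; O=np.array([.601,.1265,0]); RZ=R.from_euler("z",YAW).as_matrix()
def W(x,y,z): return O+RZ@(np.array([x,y,z])/1000)
ex,ey=RZ[:,0],RZ[:,1]
Q=quat(np.column_stack([ey,ex,[0,0,-1]]))
if True:
    a=bot.solve_ik([.5,.24,.25],Q); b=bot.solve_ik([.5,.24,.25],quat(np.column_stack([-ey,-ex,[0,0,-1]])))
    if a is None or (b is not None and abs(b[5])<abs(a[5])): Q=quat(np.column_stack([-ey,-ex,[0,0,-1]]))
PIV=np.array([.557,.242,.021])
def knob(t,f,dz=-.005):
    return PIV+RZ@(.13*np.array([np.sin(t),np.cos(t)*np.sin(f),np.cos(t)*np.cos(f)]))+[0,0,dz]
def st(m=""):
    s=bot.get_state(); print(m,round(s["time"],2),np.round(s["tool_pos"],4),"F",np.round(s["ft_force"],1),"w",round(s["gripper_width"],3),"gf",round(float(s["gripper_force"]),1)); return s
E
cat > d.py <<'E'
from h import *
import pickle
P=pickle.load(open("p0.pkl","rb"))
X,e=tri([ray(P["top"],(184.3,212.5)),ray(P["side"],(270.3,159.7))]);print("knob",X,e)
t=np.arcsin(np.clip((ex@(X-PIV))/.13,-.57,.57));print("throw",t,knob(t,0,0))
k=knob(t,0)
for z in(.24,k[2]): print(bot.solve_ik([k[0],k[1],z],Q))
bot.move_ptp([k[0],k[1],.25],Q); st("above")
print(bot.line_to(k,speed=.1,stop_force=8)); st("down")
bot.close_gripper(40); st("closed")
p=bot.capture("top"); s=bot.capture("side")
cv2.imwrite("pics/g1.png",np.hstack([cv2.resize(p["image"][165:255,140:230],(400,400)),cv2.resize(s["image"][115:205,225:315],(400,400))]))
E
python3 d.py
```

```text
knob [0.49301291 0.24850238 0.12770769] [np.float64(0.0010192592205758506), np.float64(0.001019259220575832)]
throw -0.5172430207668127 [0.49286983 0.24643202 0.13399415]
[ 3.66218945e-01 -9.19020444e-02  1.87763693e+00 -4.44089210e-16
  1.35585777e+00  4.35218945e-01]
[ 3.66218945e-01  8.82343808e-03  1.97530358e+00 -4.44089210e-16
  1.15746563e+00  4.35218945e-01]
above 3.46 [0.4927 0.2472 0.25  ] F [ 0.4  0.2 -0.4] w 1.001 gf 0.0
False
down 4.82 [0.4935 0.2467 0.13  ] F [ 0.1 -1.3  0.3] w 1.001 gf 0.0
closed 5.39 [0.4931 0.2465 0.1295] F [-1.5  0.3  3.2] w 0.326 gf 39.2
```

View pics/g1.png

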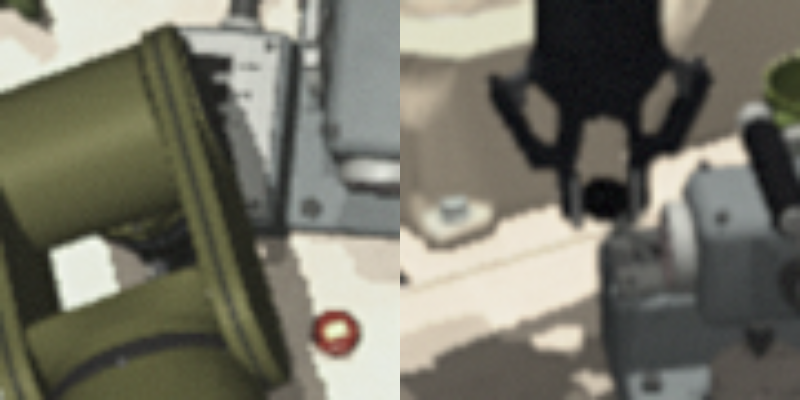

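The side half shows the ball at (600,198) held squarely between the pads, and the width of 28 mm agrees with that. Next I swing it out to the side stop, throw it, and let it seat.

```bash
cat > e.py <<'E'
from h import *
p0=np.array(bot.get_state()["tool_pos"]); t=np.arcsin(ex@(p0-PIV)/.13)
off=p0-knob(t,0); print("t",t,"off",off)
bot.line_to(knob(t,.15)+off,speed=.06); st("mid")
print("stop",bot.line_to(knob(t,.25)+off,speed=.03,stop_force=8)); s=st("side")
d=ey@(np.array(s["tool_pos"])-p0); print("left travel",d)
f=min(.25,max(.17,np.arcsin(d/.13/np.cos(t))-.012)); print("f",f)
for a in np.linspace(t,.18,6):
    bot.line_to(knob(a,f)+off,speed=.08); st(f"{a:.2f}")
for b in (.12,.06,0,-.02): bot.line_to(knob(.18,b)+off,speed=.05); st(f"b{b}")
E
python3 e.py
```

```text
t -0.5150584542057257 off [8.07103245e-06 1.16785792e-04 3.49579459e-04]
mid 5.92 [0.4941 0.2631 0.1281] F [-2.1 -3.1  4.3] w 0.328 gf 39.5
stop False
side 6.45 [0.4949 0.2745 0.1259] F [-3.4 -3.2  4.1] w 0.325 gf 39.7
left travel 0.027975814071446146
f 0.23787171593552606
-0.52 6.7 [0.4947 0.273  0.1262] F [-3.5 -3.2  4.1] w 0.32 gf 39.7
-0.38 7.08 [0.5114 0.2746 0.1351] F [-5.4 -1.6  9.5] w 0.322 gf 39.7
-0.24 7.45 [0.5278 0.2745 0.1399] F [-7.4 -1.8  9.2] w 0.322 gf 40.4
-0.10 7.83 [0.5469 0.2736 0.1433] F [-4.1 -3.1  8.8] w 0.327 gf 40.6
0.04 8.2 [0.5645 0.2721 0.1423] F [-2.5 -3.7  3. ] w 0.325 gf 41.8
0.18 8.57 [0.582  0.2703 0.1401] F [-3.1 -4.7  1.8] w 0.323 gf 42.4
b0.12 9.03 [0.5811 0.2555 0.1428] F [-1.1 -1.7 -2.9] w 0.324 gf 41.8
b0.06 9.32 [0.5806 0.2479 0.1436] F [-0.7 -1.2 -5.4] w 0.325 gf 41.5
b0 9.62 [0.5801 0.2418 0.144 ] F [-0.4  5.9 -7.6] w 0.324 gf 41.0
b-0.02 9.88 [0.58   0.2404 0.144 ] F [ 0.   9.1 -7.5] w 0.319 gf 41.0
```

```bash
cat > f.py <<'E'
from h import *
bot.line_to(knob(.18,0),speed=.05)
bot.open_gripper(); st("open")
k=knob(.18,0); bot.line_to([k[0],k[1],.25],speed=.12)
bot.line_to(list(W(-100,75,330)),speed=.25)
bot.close_gripper(30); st()
p=bot.capture("top"); s=bot.capture("side")
cv2.imwrite("pics/g2.png",np.hstack([cv2.resize(p["image"][140:230,160:250],(400,400)),cv2.resize(s["image"][115:205,245:335],(400,400))]))
print(bot.place_of(s,"selector_knob")[:2], proj(s,knob(.18,0,0)),proj(p,knob(.18,0,0)))
E
python3 f.py
```

```text
open 10.72 [0.5803 0.2403 0.1441] F [-0.3  0.4 -0.4] w 1.002 gf 0.0
 13.12 [0.5064 0.2082 0.3301] F [0.4 0.3 0. ] w 0.003 gf 0.0
[{'pixel': [299.7, 150.9], 'conf': 0.5}] [302.47163921 150.10367398] [186.9350021  178.19212676]
```

View pics/g2.png

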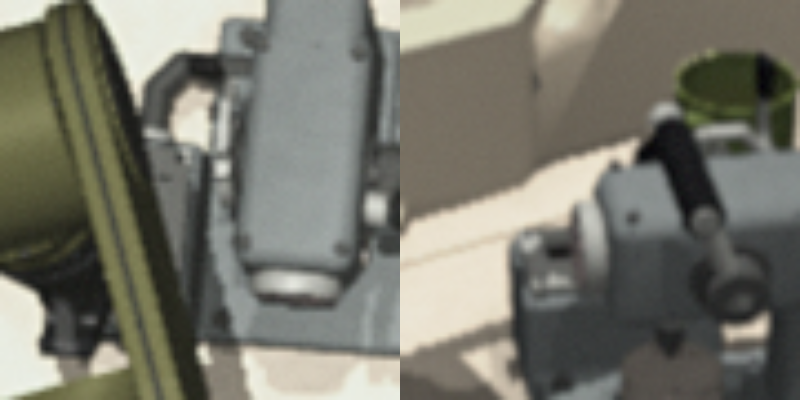

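The side half shows the ball peeking out behind the grip at about (300.8,148.8) full frame. The two-pip seat is predicted at (302.5,150.1), and one pip would lie about 13 px further left, so it is seated. Next is the catch.

```bash
cat > g.py <<'E'
from h import *
H=14.5
def tip(a,r=50):
    x=18+r*np.sin(a)-4.5*np.cos(a)-H; z=182+r*np.cos(a)+4.5*np.sin(a)
    return W(x,57,z+14)
s0=tip(0)-ex*.03
bot.line_to(s0+[0,0,.03],speed=.2); bot.line_to(s0,speed=.1); st("pre")
for a in np.arange(0,1.01,.2):
    h=bot.line_to(tip(a),speed=.08,stop_force=15); st(f"{a:.1f} {h}")
    if h: break
h=bot.line_to(tip(1.2),speed=.04,stop_force=6); st(f"end {h}")
if not h: h=bot.line_to(tip(1.35),speed=.04,stop_force=6); st(f"end2 {h}")
p=np.array(bot.get_state()["tool_pos"])
bot.line_to(p-ex*.03+[0,0,.03],speed=.12)
bot.line_to(W(-110,57,330),speed=.25)
p=bot.capture("top"); s=bot.capture("side")
cv2.imwrite("pics/g3.png",np.hstack([cv2.resize(p["image"][120:210,175:265],(400,400)),cv2.resize(s["image"][95:185,275:365],(400,400))]))
E
python3 g.py
```

```text
pre 14.32 [0.5735 0.1857 0.2457] F [-0.4 -0.2  0.5] w 0.001 gf 0.0
0.0 False 14.85 [0.6042 0.1834 0.246 ] F [ 0.4 -0.   0. ] w -0.004 gf 0.0
0.2 False 15.12 [0.614  0.1827 0.2458] F [-0.6 -0.9  0.3] w 0.001 gf 0.0
0.4 False 15.4 [0.6238 0.182  0.2435] F [ 0.1 -0.3 -0.3] w -0.001 gf 0.0
0.6 False 15.68 [0.6329 0.1814 0.2394] F [-0.5  1.   0.3] w 0.002 gf 0.0
0.8 False 15.95 [0.6411 0.1808 0.2334] F [-0.3  0.8 -0.4] w -0.0 gf 0.0
1.0 False 16.23 [0.648  0.1803 0.2259] F [-0.4 -0.2 -0.6] w 0.0 gf 0.0
end True 16.48 [0.6517 0.1802 0.2224] F [-3.8 -0.3  5.5] w -0.002 gf 3.0
```

View pics/g3.png

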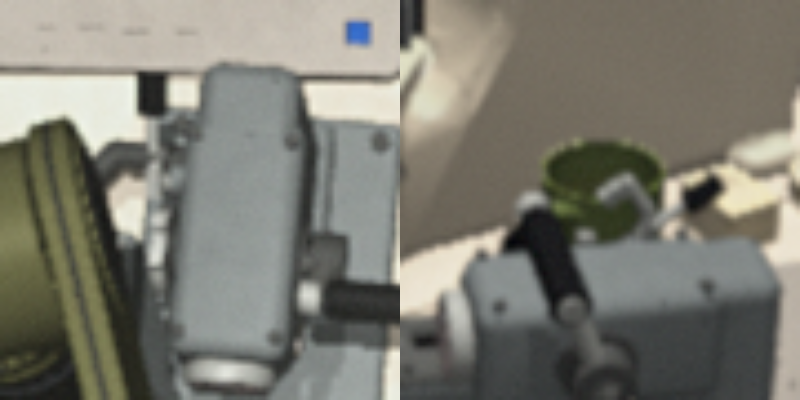

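The tab now lies back at side-crop (705,188) and top-crop (152,93), and the force stop fired at the catch's end position. Next is the lever.

```bash
cat > i.py <<'E'
from h import *
def grip(l,r=115):
    a=np.radians(70)-l; return W(-20-r*np.cos(a),-104,160+r*np.sin(a)-7)
g=grip(0)
bot.line_to(W(-90,-104,350),speed=.3); bot.open_gripper()
bot.line_to(g+[0,0,.06],speed=.15)
print(bot.line_to(g,speed=.08,stop_force=8)); st("at grip")
bot.close_gripper(70); s=st("closed")
p=np.array(s["tool_pos"]); off=ex*(ex@(p-g)); print("x off",ex@(p-g))
for l in np.arange(.15,1.06,.15):
    bot.line_to(grip(l)+off,speed=.08); st(f"{l:.2f}")
bot.line_to(grip(1.17)+off,speed=.06); st("1.17")
h=bot.line_to(grip(1.2)+off-[0,0,.008],speed=.03,stop_force=15); st(f"stop {h}")
bot.dwell(.6); st()
P=[bot.capture(n) for n in("side","top")]
cv2.imwrite("pics/g4.png",cv2.resize(P[0]["image"][120:270,230:430],(800,600)))
E
python3 i.py
```

```text
False
at grip 20.64 [0.535  0.0268 0.2616] F [ 0.2  0.4 -0.2] w 1.0 gf 0.0
closed 21.26 [0.5349 0.0268 0.2614] F [ 1.5 -0.3  1.3] w 0.232 gf 68.3
x off 0.00025468474946739665
0.15 21.62 [0.5217 0.0277 0.2564] F [5.8 0.3 3.1] w 0.233 gf 68.2
0.30 21.99 [0.5073 0.0287 0.2477] F [ 4.5 -0.6  5. ] w 0.232 gf 70.1
0.45 22.36 [0.4955 0.0296 0.2364] F [9.1 0.2 3.3] w 0.238 gf 72.3
0.60 22.73 [0.4852 0.0303 0.2235] F [10.4  0.1  4. ] w 0.234 gf 75.0
0.75 23.09 [0.4765 0.0309 0.2093] F [ 9.6 -0.8  4. ] w 0.233 gf 78.1
0.90 23.46 [0.4694 0.0314 0.1935] F [ 7.7 -0.9  7.3] w 0.235 gf 81.3
1.05 23.82 [0.4643 0.0317 0.1766] F [ 2.7 -0.7 10. ] w 0.233 gf 84.7
1.17 24.21 [0.4615 0.0319 0.1613] F [ 3.7 -0.   5.7] w 0.231 gf 87.6
stop True 24.51 [0.4613 0.0319 0.1575] F [-7.3 -0.6 13.8] w 0.231 gf 88.4
 25.11 [0.4614 0.0319 0.1584] F [-6.4 -0.8 11.9] w 0.234 gf 88.2
```

View pics/g4.png

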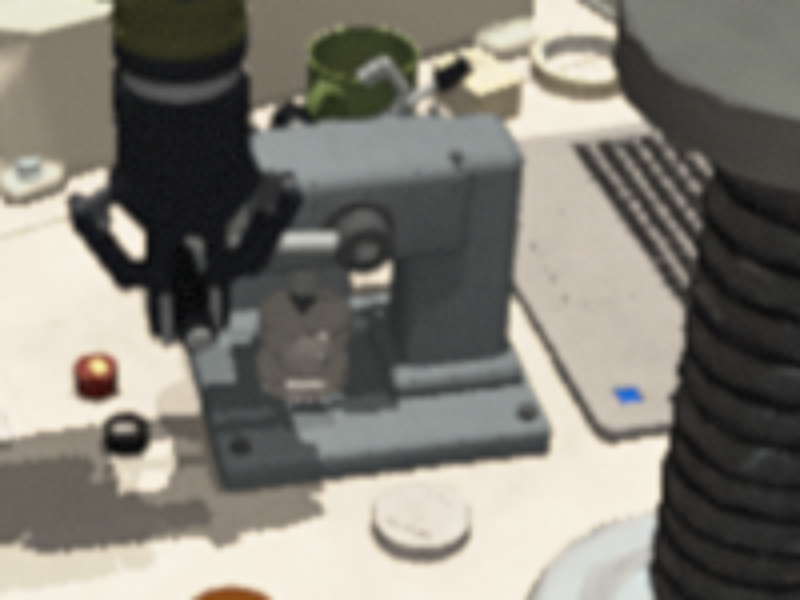

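The lever arm looks level at (310,240), with the grip held at (195,300). The tab is still back at (450,75), and the red, black and steel bystanders have not moved. I'll press a little more against the stop, then hand in.

```bash
python3 - <<'E'
from h import *
p=np.array(bot.get_state()["tool_pos"])
print(bot.line_to(p-[0,0,.004],speed=.02,stop_force=15)); st()
bot.dwell(.5); st(); print(bot.job_done())
E
```

```text
False
 25.46 [0.4613 0.0318 0.1571] F [-9.8 -1.6 15.2] w 0.234 gf 88.5
 25.96 [0.4613 0.0319 0.1572] F [-9.5 -0.3 15.2] w 0.236 gf 88.5
the job is handed in; nothing more can be done
None
```

The job is handed in at about 26 s of 64 s: the selector is in the two-pip notch, the catch is flipped back, and the gripper is holding the lever down at its stop. These were checked by camera and force readings; the indenter's force on the block was not measured, and the verdict was not shown.

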